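Back off a jar lane's guide rail with a reversible ratchet

ROBOT

A 7-joint arm with a two-finger parallel gripper is mounted at the origin on the work surface. World frame = base frame: x ahead of the robot, y to its left, z up, the work surface at z = 0. Lengths are in m, angles in rad, forces in N, time in s.
With the tool pointing down it reaches from about 0.425 to 1.025 m from the base axis. Payload 3.6 kg.
Tool frame: the origin (TCP) lies at the very end of the fingers, on their centre line; the grasp point (between the pads) lies 19 mm behind it; z points along the fingers, y is the direction in which the jaws open and shut (so a half turn about z gives the same grasp; the last joint's range is limited). The gripper opens to 85 mm and grips with 20 to 120 N. Pads are 22 mm wide; open, the fingers measure 114 mm over their backs; the gripper's body (76 mm by 85 mm) begins 54 mm behind the grasp point. The pads swing forward as they close: fully open they stand 13 mm farther back than shut.
Start: joints at [-1.427, 0.591, 0.048, 1.609, -0.033, 0.943, -0.034], TCP at [0.17, 0.705, 0.231] pointing down, gripper open.
Joint ranges: [-2.69, 2.69], [-0.47, 2.24], [-1.27, 1.36], [0.19, 2.51], [-1.53, 4.68], [0.08, 2.07], [-3.09, 3.09]. Speed limits (rad/s): [2.57, 2.57, 3.14, 3.14, 3.14, 3.14, 3.14].

INTERFACE

Orientations are given as a unit quaternion [x, y, z, w].
In Python, from station import state, get_image, camera_info, close_job gives the robot as it stands.
- The arm moves only by the tool carry_out, never from a script. Its argument "commands" is a list of rows, each a list of 7 numbers: the turn, a rotation vector about the tool's x, y, z scaled (see below), then the shift along the tool's x, y, z scaled (see below), then the opening, from -1 (shut) to 1 (fully open). In form: [[ax, ay, az, tx, ty, tz, jaw], ...]. A call has 1 to 12 rows; each row shifts and turns the pose as measured when the row begins, along the tool's axes as they then stand; what a row does not reach is not made up. The controller multiplies each number of a shift by 0.02 m and each number of a turn by 60 degrees. A row lasts 1/10 s, in which the tool goes at most 50 mm and 8.59 degrees, less where a joint would pass 70% of its speed; a pose out of reach is approached as far as the arm can. A call with a number of a shift or a turn outside -1 to 1 is refused whole. A call with a gripper value outside its range is refused whole. The fingers move at their own pace and stop on an object; the grip force is fixed at half the most. Time passes only in rows, so rows that do not move let the fingers close. It gives the time, the measured TCP pose, the force and the opening at its end, in the units of the state.
- state(): the state, without advancing time (a new reading comes with each control period).
- get_image(name): name is "side" or "top"; returns (picture, depth): 384x512x3 uint8, red, green, blue; 384x512 float32, m along the optical axis (not along the pixel's ray), 0 where there is no reading.
- camera_info(name): a dict with "vfov" (degrees; the focal length in pixels is half the picture's height over the tangent of half this angle, whatever the lens; pixels are square), "cx", "cy" (the principal point, pixels), "rvec" (rotation vector, rad) and "tvec" (3), from world to camera coordinates, as OpenCV has them. Camera axes: x right, y down, z forward; pixel columns grow to the right and rows downward; lengths in m; the calibration is good to about 2 mm. A picture is of the moment at which its call begins. camera_info takes no time and is no camera call.
- close_job(): hands the job in, once; it reports no verdict.
The state is a dict: "clock": time; "q": joint angles; "joint_vel": joint speeds; "joint_efforts": joint torques, N m; "position": TCP position; "eef_rot": TCP orientation; "wrist_force": force on the tool from outside, world axes, zero at the start; "moment": the same for the moment, N m; "gripper_width": finger opening in m.
Only numpy, scipy, OpenCV 4.12 (cv2) and the standard library are available. Lean on these libraries where they do the work, as an engineer would, in place of code of your own. Each camera call takes 0.05 s, during which the arm holds its last target.

TASK

The lane on this packing belt has to be opened for cleaning. Flip the direction lever of the ratchet that sits on the guide rail's clamp nut over to the loosening side, then swing the handle to back the nut off by at least a sixth of a turn (take another stroke if one is not enough), and then slide the green guide rail fully out, away from the jars, to the end of its slot. Leave the jars standing where they are, the ratchet on the nut with its lever still set to loosen, and let go of everything.

Things in the scene. Friction and masses are not known exactly. Their poses are not given: they have to be found in the camera images.
- conveyor: Low belt conveyor fixed on the table, 1.1 m long, 150 mm wide over its aluminium side frames (66 mm high); the blue-grey belt (120 mm wide, standing still) is 62 mm above the table. Origin on the table under its middle; x axis across the belt, away from the robot; y axis along the belt. The green rail on the far side of the lane is fixed.
- guide: Steel bracket fixed to the conveyor's near side frame; it carries the clamp stud, the near green guide rail and the ratchet. Origin on the table straight under the stud; x across the belt away from the robot, y along the belt, parallel to the conveyor's axes. The lane's middle line is at x = 125 mm; the jars stand in it on the -y side of the stud.
- guide_stud (a point): Point on the vertical axis shared by the clamp stud, nut, socket and ratchet, on the top face of the rail's slotted bar, 84 mm above the table. Axes as the bracket's.
- nut (a joint): Turn of the clamp nut with the steel socket on it (28 mm across, yellow stripe), rad: 0 is fully tight (a stop), positive is anticlockwise from above and loosens. Takes about 0.5 N m all the way, stays where left. While tight it clamps the rail hard; past about 0.8 rad the rail is free. A sixth of a turn is 1.05 rad.
- ratchet (a joint): Swing of the ratchet's handle about the stud, level, rad, anticlockwise from above positive, range -0.35 to 3.0, starts at 0 to 0.35. At 0 the handle points 1.75 rad anticlockwise from the bracket's x axis. It stays on the nut (cannot be lifted off) and keeps its place when let go (0.12 N m of friction; with clicking up to about 0.6 N m).
- ratchet_head (a point): Centre of the top face of the ratchet's steel head, on the stud's axis, 146 mm above the table; x axis out along the handle. Head round, 50 mm across, 122 to 146 mm high, with a 32 mm wide tail out to 50 mm. 18 teeth: set to loosen, an anticlockwise swing turns the nut (after up to 0.35 rad idle), a clockwise one clicks back; set to tighten, the reverse, and the tight nut blocks it clockwise.
- handle_grip (a point): Point on the middle line of the ratchet's teal handle, 125 mm from the stud's axis, 134 mm above the table; x axis out along the handle. The grip is 21 to 25 mm thick and reaches from 88 to 202 mm from the axis; a 17 mm steel shank joins it to the head.
- handle_end (a point): Outer end of the ratchet's handle, 202 mm from the stud's axis, 134 mm above the table.
- direction_lever (a joint): Red direction lever on the ratchet's head, rad: stops at -0.45 (tighten) and +0.45 (loosen), positive anticlockwise from above; starts at -0.45 to -0.40. Set it past +0.3. Moves at about 3 N pushed sideways at its tip, stays where left. Seen from the handle's end looking to the head, the free tip lies to the right (handle's +y) for tighten, to the left (-y) for loosen.
- lever_tip (a point): Middle of the top face of the red direction lever at its free tip, 27 mm from its pivot, 158 mm above the table. The lever is a paddle 9 mm wide and 30 mm long, 147 to 158 mm above the table; its pivot is on the handle's middle line, 34 mm out from the stud's axis, and it points from there back over the head towards the stud's axis.
- guide_rail (a joint): How far the near green guide rail is slid out of the lane, m: 0 is narrow, 0.035 the end of the slot (a stop); starts at 0 to 0.008. It moves along the bracket's -x, towards the robot. Once the nut is loose it slides at about 3 to 5 N, pulled or pushed anywhere along its length, and stays where left.
- rail_grip (a point): Point on the top edge of the near green guide rail, 90 mm along +y from the stud; moves with the rail. The rail is a straight plastic strip 12 mm thick, 40 mm high (72 to 112 mm above the table), 300 mm long (150 mm along y either way from the stud), screwed to a 40 mm wide slotted bar that runs under the nut. At 0 its middle is 89 mm in x from the stud.
- jar1: Slim glass jar of green olives with a gold lid, 54 mm across, 145 mm high, about 0.3 kg, loose, standing upright on the belt in the lane on the -y side of the stud, beside the guide rail with 3 to 11 mm to spare. Origin at the centre of its base. A bystander: leave it standing.
- jar2: Slim glass jar of green olives with a gold lid, 54 mm across, 145 mm high, about 0.3 kg, loose, standing upright on the belt in the lane on the -y side of the stud, beside the guide rail with 3 to 11 mm to spare. Origin at the centre of its base. A bystander: leave it standing.
- jar3: Slim glass jar of green olives with a gold lid, 54 mm across, 145 mm high, about 0.3 kg, loose, standing upright on the table on the robot's side of the conveyor, to the robot's right. Origin at the centre of its base. A bystander: leave it standing.

How it is judged:
By the outcome, as a careful person would: the job done as asked, in the order asked, and still so for the second after the job is handed in, with the robot touching nothing.
It also fails if it takes over 54 s, if anything falls off the work surface, if the arm or the gripper's body presses on something with over 40 N, if the wrist force passes 120 N, or if a joint passes its speed limit or range.

## Working session

There is one attempt and no reset: what is moved stays moved. The work goes in short steps, Python scripts to look and compute and a tool call to move; the robot and the scene stay as the last step left them, time stands still between calls to the robot, and variables do not carry over. Pictures are saved under pics/ and viewed, and the job is handed in when it is done.

Besides the shell and the picture viewer there is one more tool, called as a command line: name --pt "numbers of a row" for each row, then --argument value for the rest. carry_out: Moves the arm, as the interface text tells. Its arguments: {"type":"object","properties":{"commands":{"type":"array","items":{"type":"array","items":{"type":"number","minimum":-1,"maximum":1}}}},"required":["commands"]}

```bash
mkdir -p pics; ls
cat > h.py <<'E'
import numpy as np, cv2
from station import state,get_image,camera_info,close_job
from scipy.spatial.transform import Rotation as R
def cam(n):
    c=camera_info(n); Rm=cv2.Rodrigues(np.array(c['rvec'],float))[0]; t=np.array(c['tvec'],float).ravel()
    f=192/np.tan(np.radians(c['vfov'])/2); return c,Rm,t,f
def px2w(n,u,v,z):
    c,Rm,t,f=cam(n); d=Rm.T@np.array([(u-c['cx'])/f,(v-c['cy'])/f,1]); o=-Rm.T@t
    return o+d*(z-o[2])/d[2]
def w2px(n,p):
    c,Rm,t,f=cam(n); q=Rm@np.array(p)+t; return np.array([f*q[0]/q[2]+c['cx'],f*q[1]/q[2]+c['cy']])
def cloud(n,dep):
    c,Rm,t,f=cam(n); v,u=np.mgrid[0:384,0:512]
    P=np.stack([(u-c['cx'])/f*dep,(v-c['cy'])/f*dep,dep],-1); return (P-t)@Rm
def snap(n,name):
    im,d=get_image(n); cv2.imwrite(f'pics/{name}.png',cv2.cvtColor(im,cv2.COLOR_RGB2BGR)); np.savez(f'pics/{name}.npz',im=im,d=d); return im,d
E
python3 - <<'E'
from h import *
print(state())
for n in('side','top'):
    print(camera_info(n)); im,d=snap(n,n+'0'); print(im.shape,(d==0).mean(), -cam(n)[1].T@cam(n)[2])
E
```

```text
pics
{'clock': 0.0, 'q': array([-1.42751702,  0.59213428,  0.04830617,  1.60980926, -0.03330621,
        0.94266693, -0.03372454]), 'joint_vel': array([ 9.16378035e-05,  1.71465765e-03,  1.44254654e-03, -7.79431234e-04,
       -3.80004940e-04, -3.18748093e-04,  5.07590740e-06]), 'joint_efforts': array([ 2.80038839e-04, -5.48697495e+01,  1.54652271e+00, -1.98127717e+01,
        9.38208163e-03,  8.78751482e-03,  1.02854685e-05]), 'position': array([0.16987064, 0.70398668, 0.23013505]), 'eef_rot': array([ 1.18089655e-01,  9.93002321e-01, -1.10427974e-03, -6.85189036e-05]), 'wrist_force': array([ 0.12819501,  0.07984448, -0.16670807]), 'moment': array([ 0.02589455, -0.01307558, -0.00070827]), 'gripper_width': 0.08534090071501722}
{'vfov': 47.44518272763592, 'cx': 253.21885812819897, 'cy': 189.86444322150493, 'rvec': array([ 0.88335222, -2.57305522,  0.97355897]), 'tvec': array([0.43542736, 0.37491719, 0.76801802])}
(384, 512, 3) 0.003911336263020833 [0.18457138 0.44279388 0.83058927]
{'vfov': 53.97160272262996, 'cx': 254.0053726814359, 'cy': 194.49374744037962, 'rvec': array([ 2.2044194 , -2.14147915,  0.10561048]), 'tvec': array([-0.08556764,  0.60102465,  0.96617487])}
(384, 512, 3) 0.004114786783854167 [ 0.50830657 -0.06794213  1.01934029]
```

View pics/side0.png

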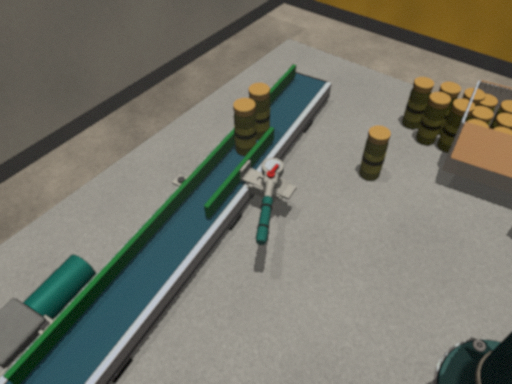

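View pics/top0.png

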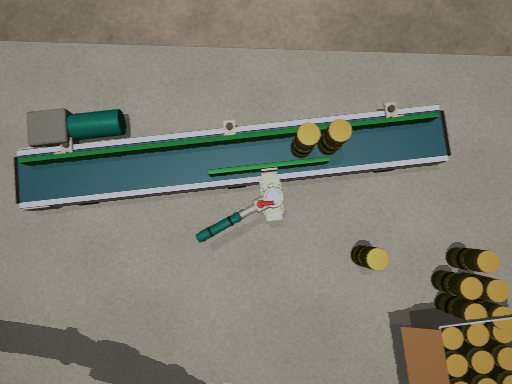

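Run:
```python
from h import *
for n in('side','top'):
    im=cv2.imread(f'pics/{n}0.png')
    if n=='top': c=im[110:260,180:360]
    else: c=im[60:260,190:340]
    cv2.imwrite(f'pics/{n}0z.png',cv2.resize(c,None,fx=4 if n=='top' else 3,fy=4 if n=='top' else 3,interpolation=cv2.INTER_CUBIC))
```

```text
(no output)
```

View pics/top0z.png

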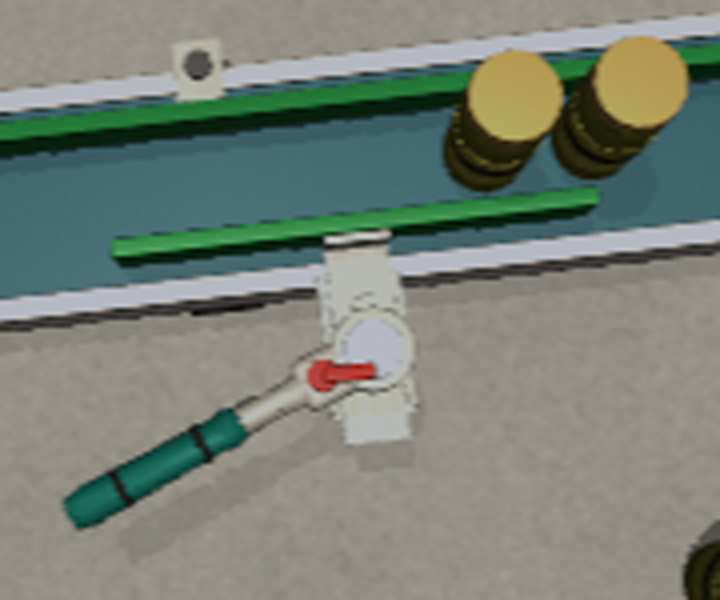

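View pics/side0z.png

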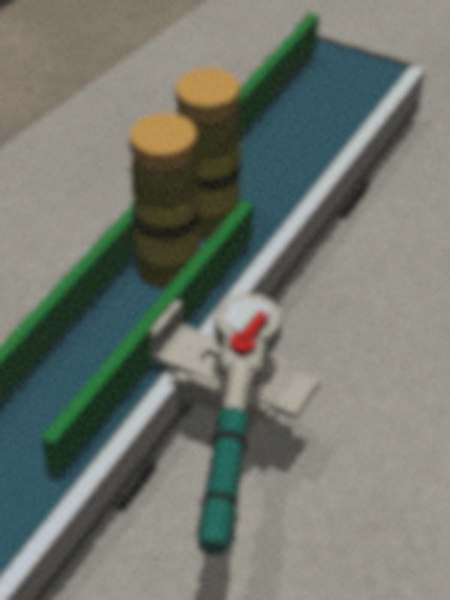

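```bash
cat > m.py <<'E'
from h import *
import sys
def meas(tn):
    d=np.load(f'pics/{tn}.npz'); im=d['im'];C=cloud('top',d['d']); hsv=cv2.cvtColor(im,cv2.COLOR_RGB2HSV)
    return im,C,hsv
im,C,hsv=meas('top0')
X,Y,Z=C[...,0],C[...,1],C[...,2]
H,S,V=[hsv[...,i].astype(int) for i in range(3)]
red=((H<8)|(H>172))&(S>150)&(V>100)
teal=(H>75)&(H<95)&(S>120)&(Z>.09)&(Z<.17)
green=(H>55)&(H<75)&(S>150)&(Z>.1)&(Z<.125)
for n,m in(('red',red),('teal',teal),('green',green)):
    P=C[m]; print(n,m.sum(),P.mean(0),P.min(0),P.max(0))
v,u=np.nonzero(red); print('red px',u.min(),u.max(),v.min(),v.max(), np.median(Z[red]))
# ray-plane refined
def pts(mask,z):
    v,u=np.nonzero(mask); return np.array([px2w('top',a,b,z)[:2] for a,b in zip(u,v)])
def pca(P):
    c=P.mean(0); w,V=np.linalg.eigh(np.cov((P-c).T)); a=V[:,1]; s=(P-c)@a; return c,a,s.min(),s.max()
tl=teal&(X<.75)&(np.abs(Y)<.3)
c,a,lo,hi=pca(pts(tl,.134)); print('handle',c,a,np.degrees(np.arctan2(a[1],a[0])),c+a*lo,c+a*hi)
near=green
for nm,m in(('near',green&(Z>.105)),):
    n,lab,st,cen=cv2.connectedComponentsWithStats(m.astype(np.uint8))
    for i in range(1,n):
        if st[i,4]>100:
            c,a,lo,hi=pca(pts(lab==i,.112)); print('green',st[i],c,a,np.degrees(np.arctan2(a[1],a[0])),c+a*lo,c+a*hi,hi-lo)
c,a,lo,hi=pca(pts(red,.158)); print('red',c,a,c+a*lo,c+a*hi)
print('head',px2w('top',273.2,197,.146), px2w('side',190+248/3,60+315/3,.146))
print('tip',px2w('top',180+372/4,110+371/4,.158),'pivot',px2w('top',180+320/4,110+375/4,.158))
print('end side',px2w('side',190+215/3,60+545/3,.134),'end top',px2w('top',180+75/4,110+512/4,.134))
E
python3 m.py
```

```text
red 77 [ 0.57191589 -0.09106675  0.15659737] [ 0.56273709 -0.10993731  0.15221096] [ 0.57895207 -0.07555468  0.16124244]
teal 423 [0.53302401 0.00080716 0.14054556] [ 0.48086885 -0.51956958  0.09047536] [0.80579265 0.50355807 0.14905671]
green 2549 [0.71930568 0.00464344 0.11067412] [ 0.6422312  -0.51800884  0.10000155] [0.81170119 0.50887559 0.11737139]
red px 257 272 200 207 0.15689276829637494
handle [0.52339744 0.01207352] [-0.60102085  0.79923334] 126.94304575025183 [ 0.7059678  -0.23070728] [0.46746722 0.08644914]
green [350 113  89  14 451] [ 0.79140107 -0.40906056] [-0.1397509   0.99018669] 98.03343209810936 [ 0.80671147 -0.51754036] [ 0.77599197 -0.29988139] 0.21981608908025826
green [  18  128  280   35 1454] [0.70933675 0.17022752] [-0.14032534  0.99010545] 98.0666727047066 [ 0.75752945 -0.16980981] [0.66143087 0.50824111] 0.684826969656085
green [208 157 121  15 304] [ 0.67465349 -0.13440964] [-0.1225213   0.99246588] 97.03763632255261 [ 0.68850109 -0.2465801 ] [0.6524171 0.045713 ] 0.2945119906063754
red [ 0.57181392 -0.09104559] [-0.14691955  0.98914844] [ 0.57464624 -0.11011443] [ 0.56951111 -0.07554178]
head [ 0.58746731 -0.11289604  0.146     ] [ 0.58667459 -0.11395556  0.146     ]
tip [ 0.57314815 -0.11213725  0.158     ] pivot [ 0.56998914 -0.08243556  0.158     ]
end side [0.48558027 0.05741817 0.134     ] end top [0.48754167 0.05775886 0.134     ]
```

```bash
cat >> h.py <<'E'
def plan(p,yaw,n=None,s=None):
    """yaw: world angle deg of tool y, tool down. prints total delta in tool axes and per-row numbers"""
    s=s or state(); Rc=R.from_quat(s['eef_rot']); y=np.radians(yaw)
    ty=np.array([np.cos(y),np.sin(y),0]); tz=np.array([0,0,-1.]); Rt=R.from_matrix(np.stack([np.cross(ty,tz),ty,tz],1))
    d=Rc.inv().apply(np.array(p)-s['position']); rv=(Rc.inv()*Rt).as_rotvec()
    print('pos',s['position'].round(4),'yaw',np.degrees(np.arctan2(*Rc.apply([0,1,0])[[1,0]])).round(1),'dtool mm',(d*1e3).round(1),'units',(d/.02).round(2),'rot deg',np.degrees(rv).round(2),'units',(np.degrees(rv)/60).round(3),'F',s['wrist_force'].round(1),'clk',s['clock'],'w',s['gripper_width'].round(4))
E
python3 - <<'E'
from h import *
plan([.5,.45,.23],30.5)
plan([.551,-.131,.22],30.5)
print('jar3',px2w('top',376,258,.145),'jars',px2w('top',308,133.7,.207),px2w('top',340,130.7,.207),px2w('side',207/3+190,90/3+60,.207))
E
```

```text
Traceback (most recent call last):
  File "h.py", line 22, in plan
    print('pos',s['position'].round(4),'yaw',np.degrees(np.arctan2(*Rc.apply([0,1,0])[[1,0]])).round(1),'dtool mm',(d*1e3).round(1),'units',(d/.02).round(2),'rot deg',np.degrees(rv).round(2),'units',(np.degrees(rv)/60).round(3),'F',s['wrist_force'].round(1),'clk',s['clock'],'w',s['gripper_width'].round(4))
                                                                                                                                                                                                                                                                                       ^^^^^^^^^^^^^^^^^^^^^^^^
AttributeError: 'float' object has no attribute 'round'
```

```bash
sed -i "s/s\['gripper_width'\].round(4)/round(s['gripper_width'],4)/" h.py
python3 - <<'E'
from h import *
plan([.5,.45,.23],76.4)
plan([.551,-.131,.22],30.5)
print('jar3',px2w('top',376,258,.145),'jars',px2w('top',308,133.7,.207),px2w('top',340,130.7,.207),px2w('side',207/3+190,90/3+60,.207))
E
```

```text
pos [0.1699 0.7041 0.2303] yaw 76.4 dtool mm [-380.5 -169.6    0.6] units [-19.02  -8.48   0.03] rot deg [-0.11  0.01  0.04] units [-0.002  0.     0.001] F [ 0.2 -0.5 -0.5] clk 0.1 w 0.0854
pos [0.1699 0.7041 0.2303] yaw 76.4 dtool mm [-566.3 -722.4   11.8] units [-28.32 -36.12   0.59] rot deg [-0.11  0.05 45.94] units [-0.002  0.001  0.766] F [ 0.2 -0.5 -0.5] clk 0.1 w 0.0854
jar3 [ 0.45393043 -0.35214534  0.145     ] jars [ 0.72388578 -0.18291965  0.207     ] [ 0.73270986 -0.25326531  0.207     ] [ 0.72936515 -0.24942041  0.207     ]
```

carry_out --pt "0 0 0 -1 -0.45 0 -1" --pt "0 0 0 -1 -0.45 0 -1" --pt "0 0 0 -1 -0.45 0 -1" --pt "0 0 0 -1 -0.45 0 -1" --pt "0 0 0 -1 -0.45 0 -1" --pt "0 0 0 -1 -0.45 0 -1" --pt "0 0 0 -1 -0.45 0 -1" --pt "0 0 0 -1 -0.5 0 -1" --pt "0 0 0 -1 -0.5 0 -1" --pt "0 0 0 -1 -0.5 0 -1" --pt "0 0 0 -1 -0.6 0 -1" --pt "0 0 0 -1 -0.6 0 -1"

```text
clock: 1.3
position: [0.4005, 0.5035, 0.2291]
eef_rot: [0.127, 0.992, -0.008, 0.003]
wrist_force: [0.3, 0.9, -0.8]
gripper_width: 0.0003
```

Run:
```python
from h import *
plan([.551,-.131,.22],30.5);print(state()['q'].round(2))
```

```text
pos [0.4005 0.5035 0.2291] yaw 75.4 dtool mm [-305.4 -575.9   20. ] units [-15.27 -28.79   1.  ] rot deg [-0.62  0.75 44.9 ] units [-0.01   0.013  0.748] F [ 0.3  0.9 -0.8] clk 1.3 w 0.0003
[-1.03  0.49  0.07  1.8  -0.03  0.86  0.37]
```

carry_out --pt "0 0 0 -0.55 -1 0 -1" --pt "0 0 0 -0.55 -1 0 -1" --pt "0 0 0 -0.55 -1 0 -1" --pt "0 0 0 -0.55 -1 0 -1" --pt "0 0 0 -0.55 -1 0 -1" --pt "0 0 0 -0.55 -1 0 -1" --pt "0 0 0 -0.55 -1 0 -1" --pt "0 0 0 -0.55 -1 0 -1" --pt "0 0 0 -0.55 -1 0 -1" --pt "0 0 0 -0.55 -1 0 -1" --pt "0 0 0 -0.55 -1 0 -1" --pt "0 0 0 -0.55 -1 0 -1"

```text
clock: 2.5
position: [0.4776, 0.1902, 0.2362]
eef_rot: [0.146, 0.989, -0.014, 0.006]
wrist_force: [0.0, -1.1, -0.0]
gripper_width: 0.0001
```

Run:
```python
from h import *
plan([.551,-.131,.22],30.5);print(state()['q'].round(2))
```

```text
pos [0.4776 0.1902 0.2362] yaw 73.2 dtool mm [-163.  -285.6   26.1] units [ -8.15 -14.28   1.3 ] rot deg [-1.08  1.4  42.66] units [-0.018  0.023  0.711] F [ 0.  -1.1 -0. ] clk 2.5 w 0.0001
[-0.6   0.33  0.14  2.08 -0.02  0.75  0.83]
```

carry_out --pt "0 0 0 -0.55 -1 0 -1" --pt "0 0 0 -0.55 -1 0 -1" --pt "0 0 0 -0.55 -1 0 -1" --pt "0 0 0 -0.55 -1 0 -1" --pt "0 0 0 -0.55 -1 0 -1" --pt "0 0 0 -0.55 -1 0 -1" --pt "0 0 0 -0.55 -1 0 -1" --pt "0 0 0.12 0 0 0 -1" --pt "0 0 0.12 0 0 0 -1" --pt "0 0 0.12 0 0 0 -1" --pt "0 0 0.12 0 0 0 -1" --pt "0 0 0.12 0 0 0 -1"

```text
clock: 3.7
position: [0.5002, -0.0118, 0.2429]
eef_rot: [0.477, 0.879, -0.017, 0.01]
wrist_force: [0.8, 0.2, -0.1]
gripper_width: -0.0003
```

Run:
```python
from h import *
plan([.551,-.131,.22],30.5);print(state()['q'].round(2))
```

```text
pos [ 0.5002 -0.0118  0.2429] yaw 33.0 dtool mm [-126.8  -21.8   27.6] units [-6.34 -1.09  1.38] rot deg [-1.05  1.98  2.51] units [-0.017  0.033  0.042] F [ 0.8  0.2 -0.1] clk 3.7 w -0.0003
[-0.39  0.31  0.37  2.11 -0.11  0.74  0.62]
```

carry_out --pt "-0.005 0.01 0.01 -1 -0.15 0.1 -1" --pt "-0.005 0.01 0.01 -1 -0.15 0.1 -1" --pt "-0.005 0.01 0.01 -1 -0.15 0.1 -1" --pt "-0.005 0.01 0.01 -1 -0.15 0.1 -1" --pt "0 0 0 -1 -0.15 0.2 -1" --pt "0 0 0 -0.5 -0.1 0.2 -1" --pt "0 0 0 0 0 0 -1" --pt "0 0 0 0 0 0 -1"

```text
clock: 4.5
position: [0.5332, -0.1327, 0.2279]
eef_rot: [0.505, 0.863, 0.002, -0.004]
wrist_force: [-0.2, 0.7, -0.4]
gripper_width: -0.0001
```

Run:
```python
from h import *
plan([.551,-.131,.175],30.5)
for n in('side','top'):
    im,d=snap(n,n+'1')
    c=im[110:260,180:360] if n=='top' else im[60:260,190:340]
    cv2.imwrite(f'pics/{n}1z.png',cv2.resize(c,None,fx=4 if n=='top' else 3,fy=4 if n=='top' else 3,interpolation=cv2.INTER_CUBIC)[...,::-1])
    print(n,w2px(n,state()['position']))
```

```text
pos [ 0.5332 -0.1327  0.2279] yaw 29.3 dtool mm [-7.7 16.5 52.8] units [-0.39  0.82  2.64] rot deg [-0.08 -0.54 -1.16] units [-0.001 -0.009 -0.019] F [-0.2  0.7 -0.4] clk 4.5 w -0.0001
side [299.72323045 142.67636585]
top [283.70643621 219.49413077]
```

View pics/top1z.png

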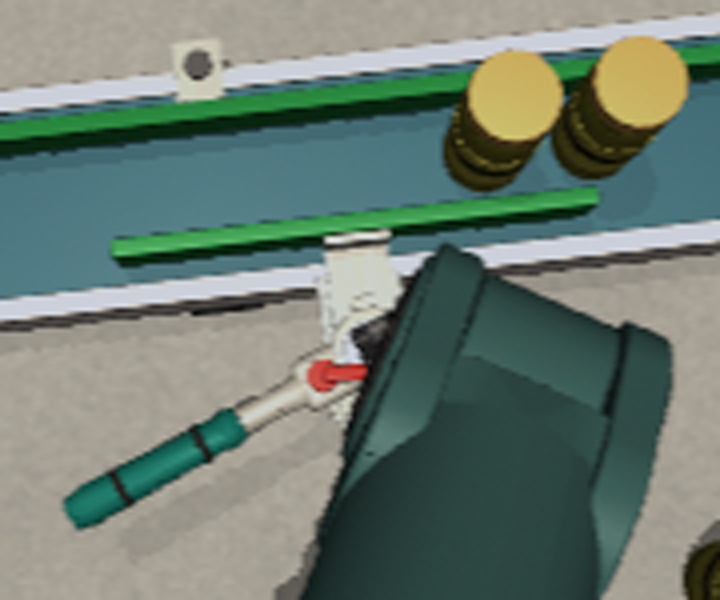

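View pics/side1z.png

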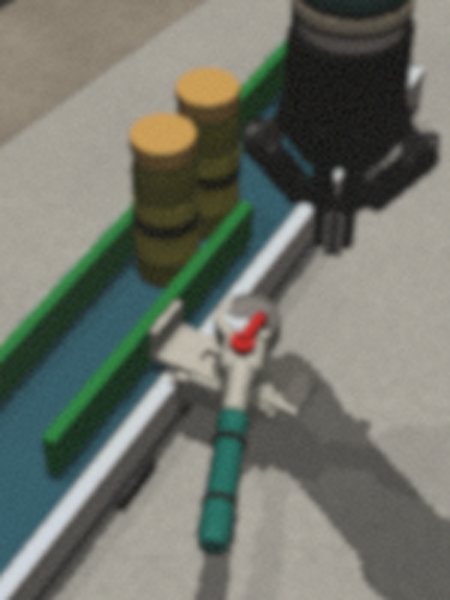

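carry_out --pt "0 -0.005 -0.01 -0.2 0.4 0.8 -1" --pt "0 0 0 -0.1 0.2 0.8 -1" --pt "0 0 0 0 0 0.8 -1" --pt "0 0 0 0 0 0.6 -1" --pt "0 0 0 0 0 0 -1"

```text
clock: 5.1
position: [0.5472, -0.1251, 0.1657]
eef_rot: [0.496, 0.868, 0.002, -0.003]
wrist_force: [-0.2, 1.1, -0.3]
gripper_width: 0.0
```

Run:
```python
from h import *
plan([.551,-.131,.151],30.5)
```

```text
pos [ 0.5472 -0.1251  0.1657] yaw 30.5 dtool mm [-7.2  0.3 14.6] units [-0.36  0.01  0.73] rot deg [ 0.06 -0.37  0.01] units [ 0.001 -0.006  0.   ] F [-0.2  1.1 -0.3] clk 5.1 w 0.0
```

carry_out --pt "0 0 0 -0.3 0 0.35 -1" --pt "0 0 0 0 0 0.3 -1" --pt "0 0 0 0 0 0 -1"

```text
clock: 5.4
position: [0.5508, -0.1302, 0.152]
eef_rot: [0.496, 0.868, 0.002, -0.002]
wrist_force: [-0.4, 0.3, 1.1]
gripper_width: 0.0003
```

Run:
```python
from h import *
plan([.551,-.131,.151],30.5)
```

```text
pos [ 0.5508 -0.1302  0.152 ] yaw 30.6 dtool mm [-0.8 -0.3  1. ] units [-0.04 -0.01  0.05] rot deg [ 0.09 -0.35  0.05] units [ 0.002 -0.006  0.001] F [-0.4  0.3  1.1] clk 5.4 w 0.0003
```

carry_out --pt "0 0 0 -0.05 0.3 0.05 -1" --pt "0 0 0 0 0.3 0 -1" --pt "0 0 0 0 0.3 0 -1" --pt "0 0 0 0 0.3 0 -1"

```text
clock: 5.8
position: [0.5729, -0.121, 0.1519]
eef_rot: [0.497, 0.868, 0.001, -0.001]
wrist_force: [-1.9, -5.4, -0.7]
gripper_width: -0.0001
```

```bash
cat > z.py <<'E'
from h import *
import sys
k=sys.argv[1]
for n in sys.argv[2:]:
    im,d=snap(n,n+k)
    c=im[110:260,180:360] if n=='top' else im[60:260,190:340]
    cv2.imwrite(f'pics/{n}{k}z.png',cv2.resize(c,None,fx=4 if n=='top' else 3,fy=4 if n=='top' else 3,interpolation=cv2.INTER_CUBIC)[...,::-1])
E
python3 - <<'E'
from h import *
plan([.551,-.131,.151],30.5)
E
python3 z.py 2 side
```

```text
pos [ 0.5729 -0.121   0.1519] yaw 30.4 dtool mm [  2.5 -24.    0.9] units [ 0.12 -1.2   0.05] rot deg [ 0.03 -0.19 -0.06] units [ 0.001 -0.003 -0.001] F [-1.9 -5.4 -0.7] clk 5.8 w -0.0001
```

View pics/side2z.png

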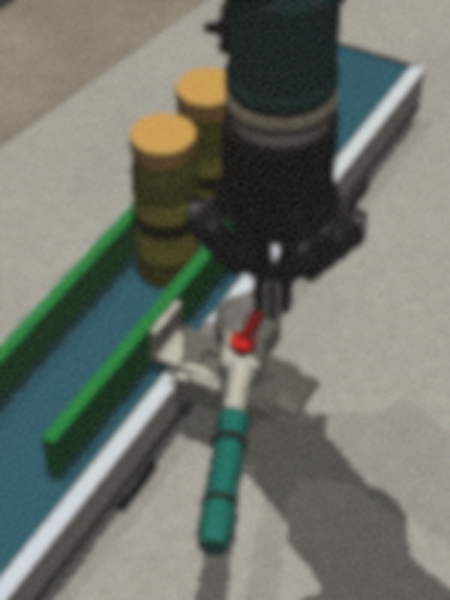

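carry_out --pt "0 0 0 0 0.3 0 -1" --pt "0 0 0 0 0.3 0 -1"

```text
clock: 6.05
position: [0.5826, -0.118, 0.152]
eef_rot: [0.498, 0.867, -0.001, -0.001]
wrist_force: [-2.4, -4.0, 1.7]
gripper_width: -0.0
```

```bash
python3 - <<'E'
from h import *
plan([.551,-.131,.151],30.5)
E
python3 z.py 3 side
```

```text
pos [ 0.5826 -0.118   0.152 ] yaw 30.3 dtool mm [  4.7 -33.8   1.1] units [ 0.24 -1.69  0.05] rot deg [-0.2  -0.06 -0.19] units [-0.003 -0.001 -0.003] F [-2.4 -4.   1.7] clk 6.05 w -0.0
```

View pics/side3z.png

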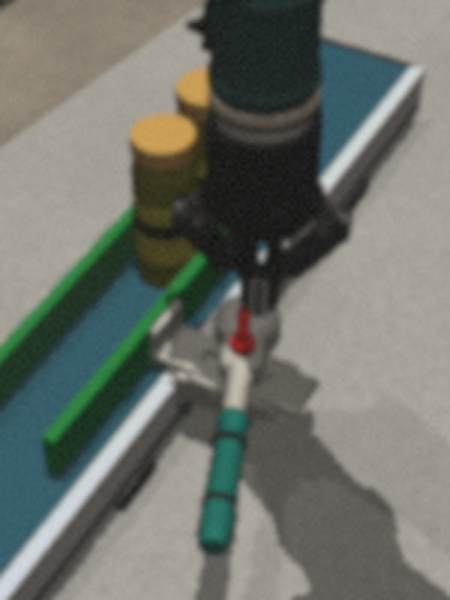

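carry_out --pt "0 0 0 0.15 0.25 0 -1" --pt "0 0 0 0.15 0.25 0 -1"

```text
clock: 6.3
position: [0.5898, -0.112, 0.1524]
eef_rot: [0.499, 0.867, -0.003, 0.002]
wrist_force: [-2.4, -8.0, -2.3]
gripper_width: 0.0003
```

```bash
python3 - <<'E'
from h import *
plan([.551,-.131,.151],30.5)
E
python3 z.py 4 side
```

```text
pos [ 0.5898 -0.112   0.1524] yaw 30.2 dtool mm [  3.  -43.1   1.5] units [ 0.15 -2.15  0.08] rot deg [-0.21  0.35 -0.32] units [-0.004  0.006 -0.005] F [-2.4 -8.  -2.3] clk 6.3 w 0.0003
```

View pics/side4z.png

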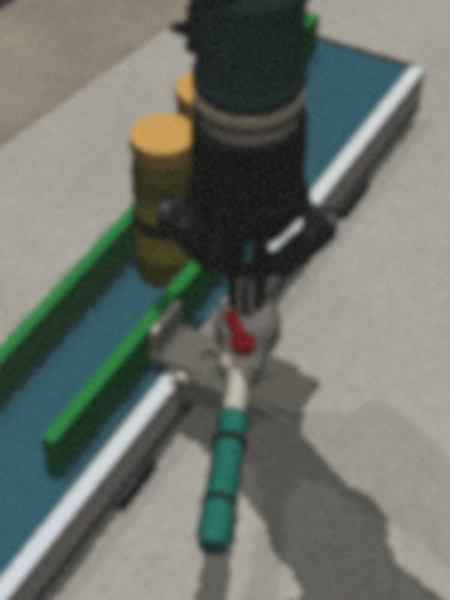

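carry_out --pt "0 0 0 0.05 0.25 0 -1" --pt "0 0 0 0 0.15 0 -1"

```text
clock: 6.55
position: [0.5901, -0.1126, 0.1518]
eef_rot: [0.5, 0.866, -0.009, -0.002]
wrist_force: [-5.2, -4.9, 3.7]
gripper_width: 0.0001
```

```bash
python3 - <<'E'
from h import *
plan([.551,-.131,.151],30.5)
E
python3 z.py 5 side
```

```text
pos [ 0.5901 -0.1126  0.1518] yaw 30.0 dtool mm [  3.7 -43.    1.5] units [ 0.18 -2.15  0.07] rot deg [-0.98  0.29 -0.45] units [-0.016  0.005 -0.008] F [-5.2 -4.9  3.7] clk 6.55 w 0.0001
```

View pics/side5z.png

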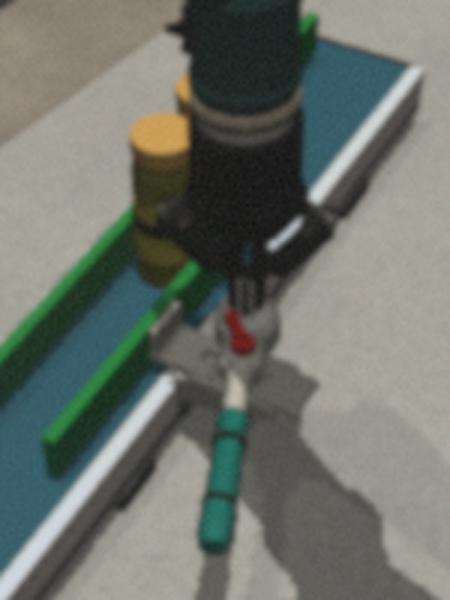

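carry_out --pt "0 0 0 0 -0.3 0 -1" --pt "0.015 0 0 0 -0.1 -0.9 -1" --pt "0 0 0 0 -1 -0.9 -1" --pt "0 0 0 0 -1 -0.9 -1" --pt "0 0 0 0 -1 -0.9 -1" --pt "0 0 0 0 -1 0 -1" --pt "0 0 0 0 -1 0 -1" --pt "0 0 0 0 -1 0 -1" --pt "0 0 0 0 0 0 -1"

```text
clock: 7.5
position: [0.4802, -0.1676, 0.228]
eef_rot: [0.496, 0.868, -0.009, -0.006]
wrist_force: [-0.6, 0.5, -0.2]
gripper_width: -0.0001
```

```bash
python3 z.py 6 side top
python3 - <<'E'
from h import *
plan([.54,.05,.22],30.5)
for n in('top','side'):
    im=np.load(f'pics/{n}6.npz')['im']; hsv=cv2.cvtColor(im,cv2.COLOR_RGB2HSV)
    H,S,V=[hsv[...,i].astype(int) for i in range(3)]
    m=((H<8)|(H>172))&(S>150)&(V>100); v,u=np.nonzero(m)
    P=np.array([px2w(n,a,b,.157)[:2] for a,b in zip(u,v)]); c=P.mean(0); w,E=np.linalg.eigh(np.cov((P-c).T)); print(n,len(u),c,E[:,1],np.degrees(np.arctan2(-abs(E[1,1]),E[0,1]*-np.sign(E[1,1]))))
E
```

```text
pos [ 0.4834 -0.1661  0.2282] yaw 30.7 dtool mm [157.  159.1   5.2] units [7.85 7.96 0.26] rot deg [-1.14 -0.05  0.18] units [-0.019 -0.001  0.003] F [-0.1  0.4 -0.8] clk 7.6 w 0.0002
top 70 [ 0.57699344 -0.08721909] [-0.83752285  0.5464023 ] -33.12054381225222
side 49 [ 0.57425403 -0.08486548] [-0.81389903  0.58100634] -35.52135464261184
```

View pics/top6z.png

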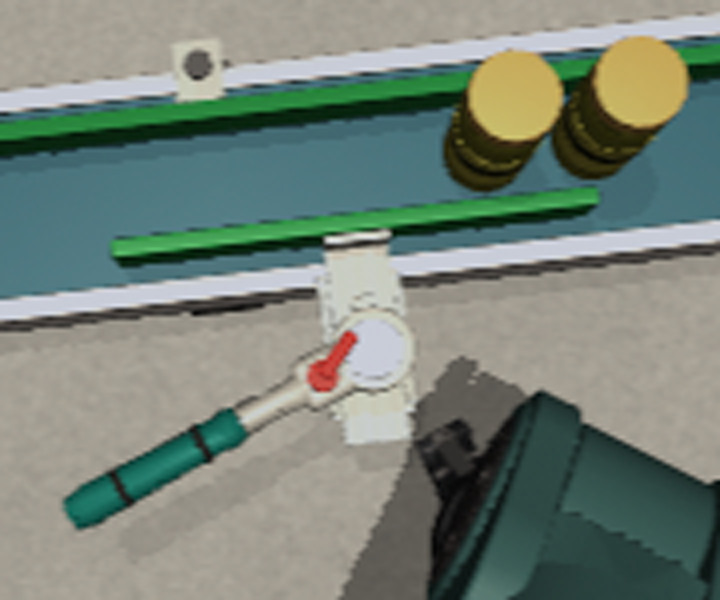

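Run:
```python
from h import *
plan([.551,.0165,.2],30.5)
```

```text
pos [ 0.4834 -0.1661  0.2282] yaw 30.7 dtool mm [122.5 151.9  25.3] units [6.13 7.59 1.27] rot deg [-1.14 -0.05  0.18] units [-0.019 -0.001  0.003] F [-0.1  0.4 -0.8] clk 7.6 w 0.0002
```

carry_out --pt "-0.01 0 0 0.7 0.9 0 -1" --pt "-0.01 0 0 0.7 0.9 0 -1" --pt "0 0 0 0.7 0.9 0 -1" --pt "0 0 0 0.7 0.9 0 -1" --pt "0 0 0 0.7 0.9 0 -1" --pt "0 0 0 0.7 0.9 0.2 -1" --pt "0 0 0 0.6 0.8 0.4 -1" --pt "0 0 0 0.3 0.4 0.4 -1" --pt "0 0 0 0 0 0 -1"

```text
clock: 8.5
position: [0.5545, 0.0016, 0.2028]
eef_rot: [0.491, 0.871, 0.002, 0.001]
wrist_force: [-0.4, -0.2, 0.5]
gripper_width: -0.0001
```

Run:
```python
from h import *
plan([.551,.0165,.119],30.5)
```

```text
pos [0.5545 0.0016 0.2028] yaw 31.1 dtool mm [14.5  4.4 83.9] units [0.72 0.22 4.19] rot deg [ 0.26 -0.05  0.63] units [ 0.004 -0.001  0.011] F [-0.4 -0.2  0.5] clk 8.5 w -0.0001
```

carry_out --pt "0 0 0.01 0.4 0.2 0.8 -1" --pt "0 0 0 0.3 0 0.8 -1" --pt "0 0 0 0 0 0.8 -1" --pt "0 0 0 0 0 0.8 -1" --pt "0 0 0 0 0 0.8 -1" --pt "0 0 0 0 0 0 -1"

```text
clock: 9.1
position: [0.5503, 0.0096, 0.1194]
eef_rot: [0.499, 0.866, -0.0, 0.001]
wrist_force: [-0.5, -0.6, 0.2]
gripper_width: 0.0003
```

```bash
python3 - <<'E'
from h import *
plan([.551,.0165,.119],30.5); print(state()['q'].round(2))
E
python3 z.py 7 side
```

```text
pos [0.5503 0.0096 0.1194] yaw 30.1 dtool mm [5.6 4.1 0.4] units [0.28 0.2  0.02] rot deg [ 0.07  0.13 -0.41] units [ 0.001  0.002 -0.007] F [-0.5 -0.6  0.2] clk 9.1 w 0.0003
[-0.31  0.55  0.28  2.1  -0.29  0.53  0.71]
```

View pics/side7z.png

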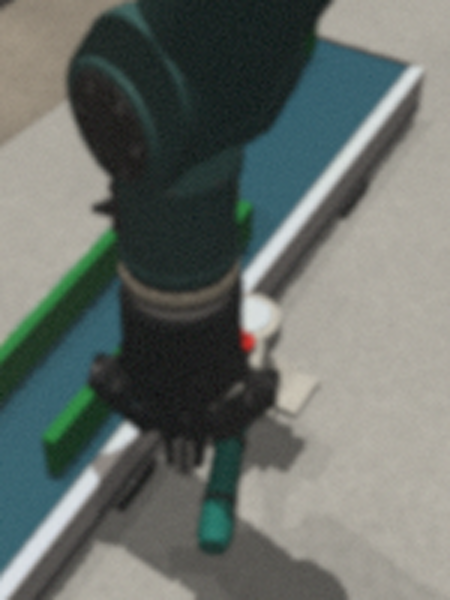

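carry_out --pt "0 0 0 0 -0.3 0 -1" --pt "0 0 -0.11 0.05 -0.7 0 -1" --pt "0 0 -0.11 0.05 -0.7 0 -1" --pt "0 0 -0.11 0.05 -0.7 0 -1"

```text
clock: 9.55
position: [0.5181, -0.0108, 0.1236]
eef_rot: [0.336, 0.942, 0.006, 0.009]
wrist_force: [2.3, 6.7, -4.3]
gripper_width: -0.0001
```

```bash
cat >> h.py <<'E'
def rel():
    s=state(); plan([.551,.0165,.119],30.5,s=s)
    v=s['position'][:2]-np.array([.587,-.1133]); Rc=R.from_quat(s['eef_rot']); tx=Rc.apply([1,0,0]); y=Rc.apply([0,1,0])
    print('r',np.hypot(*v).round(4),'ang',np.degrees(np.arctan2(v[1],v[0])).round(1),'toolx ang',np.degrees(np.arctan2(tx[1],tx[0])).round(1),'in tool',(v@tx[:2]).round(4),(v@y[:2]).round(4),'tilt',np.degrees(np.arccos(-Rc.apply([0,0,1])[2])).round(1),'q',s['q'].round(2))
E
python3 -c "from h import *
rel()"
python3 z.py 8 side
```

```text
pos [ 0.5181 -0.0108  0.1236] yaw 50.8 dtool mm [-8.2 41.9  5.4] units [-0.41  2.09  0.27] rot deg [ 1.11  0.6  20.27] units [0.019 0.01  0.338] F [ 2.3  6.7 -4.3] clk 9.55 w -0.0001
r 0.1235 ang 123.9 toolx ang 140.8 in tool 0.1182 0.0358 tilt 1.3 q [-0.19  0.5   0.17  2.17 -0.19  0.46  1.01]
```

View pics/side8z.png

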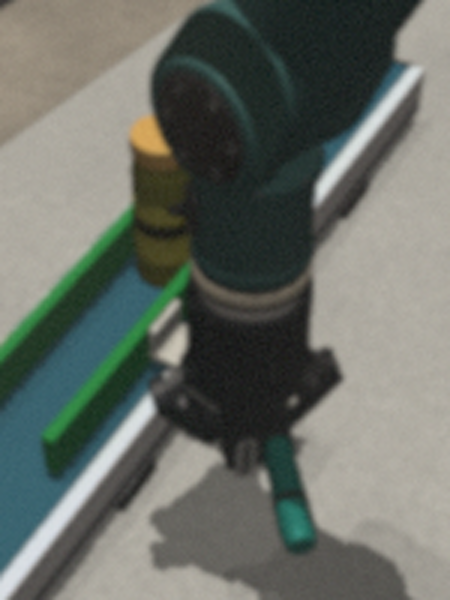

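carry_out --pt "0 0 -0.08 0.25 -0.75 0.1 -1" --pt "0 0 -0.1 0.2 -0.75 0.1 -1" --pt "0 0 -0.11 0.15 -0.75 0.1 -1"

```text
clock: 9.9
position: [0.4916, -0.0375, 0.1225]
eef_rot: [0.182, 0.983, 0.009, 0.02]
wrist_force: [-0.2, 6.5, 4.9]
gripper_width: -0.0002
```

```bash
python3 -c "from h import *
rel()"
```

```text
pos [ 0.4916 -0.0375  0.1225] yaw 69.1 dtool mm [-36.   71.6   6.6] units [-1.8   3.58  0.33] rot deg [ 2.07  1.55 38.53] units [0.035 0.026 0.642] F [-0.2  6.5  4.9] clk 9.9 w -0.0002
r 0.1218 ang 141.5 toolx ang 159.0 in tool 0.1161 0.0367 tilt 2.5 q [-0.05  0.47  0.06  2.24 -0.1   0.39  1.29]
```

carry_out --pt "0.015 0.01 -0.1 0.28 -0.75 0.12 -1" --pt "0.015 0.01 -0.1 0.28 -0.75 0.12 -1" --pt "0.01 0.01 -0.1 0.28 -0.75 0.12 -1"

```text
clock: 10.2
position: [0.4721, -0.0736, 0.1201]
eef_rot: [0.019, 1.0, -0.01, 0.012]
wrist_force: [2.8, 4.9, 4.5]
gripper_width: -0.0002
```

```bash
python3 -c "from h import *
rel()"
```

```text
pos [ 0.4721 -0.0736  0.1201] yaw 87.8 dtool mm [-75.3  93.    1. ] units [-3.77  4.65  0.05] rot deg [-0.38  1.84 57.3 ] units [-0.006  0.031  0.955] F [2.8 4.9 4.5] clk 10.2 w -0.0002
r 0.1216 ang 160.9 toolx ang 177.8 in tool 0.1163 0.0353 tilt 1.8 q [0.04 0.46 0.   2.26 0.05 0.4  1.54]
```

carry_out --pt "0 0.01 -0.1 0.28 -0.75 0.08 -1" --pt "0 0.01 -0.1 0.28 -0.75 0.08 -1" --pt "0 0.01 -0.1 0.28 -0.75 0.08 -1"

```text
clock: 10.5
position: [0.4653, -0.1158, 0.12]
eef_rot: [-0.145, 0.989, -0.011, 0.002]
wrist_force: [2.5, 5.1, -0.4]
gripper_width: 0.0003
```

```bash
cat >> h.py <<'E'
    zt=Rc.inv().apply([0,0,-1.]); print('tiltfix deg',np.degrees(np.cross([0,0,1],zt)).round(2),'units',(np.degrees(np.cross([0,0,1],zt))/60).round(3))
E
python3 -c "from h import *
rel()"; python3 z.py 9 top
```

```text
pos [ 0.4653 -0.1158  0.12  ] yaw 106.7 dtool mm [-120.1  102.1   -1.2] units [-6.01  5.1  -0.06] rot deg [-1.08  0.96 76.21] units [-0.018  0.016  1.27 ] F [ 2.5  5.1 -0.4] clk 10.5 w 0.0003
r 0.1217 ang -178.8 toolx ang -163.3 in tool 0.1173 0.0326 tilt 1.3 q [ 0.21  0.47 -0.1   2.24  0.16  0.43  1.84]
tiltfix deg [-1.34  0.08  0.  ] units [-0.022  0.001  0.   ]
```

View pics/top9z.png

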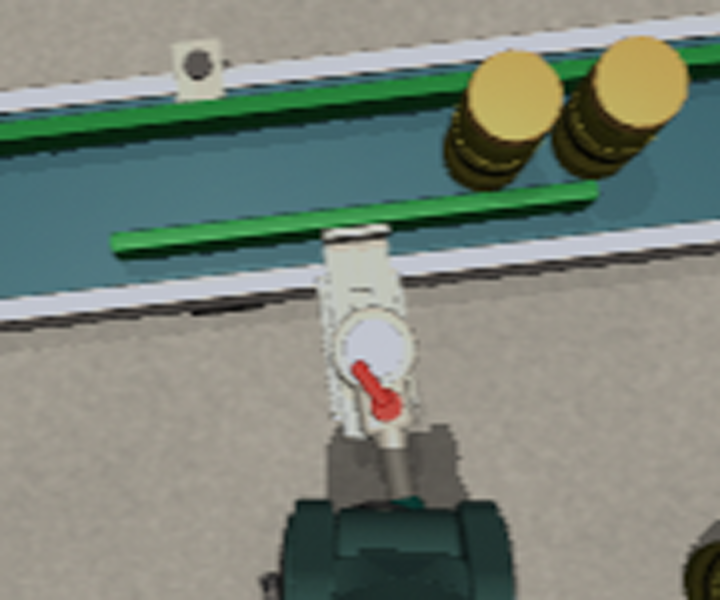

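carry_out --pt "-0.01 0 -0.1 0.25 -0.75 0.0 -1" --pt "-0.01 0 -0.1 0.25 -0.75 0.0 -1" --pt "0 0 -0.1 0.25 -0.75 0.0 -1" --pt "0 0 -0.1 0.25 -0.75 0.0 -1"

```text
clock: 10.95
position: [0.4737, -0.1732, 0.1227]
eef_rot: [-0.355, 0.935, 0.001, 0.001]
wrist_force: [0.0, 5.2, -0.6]
gripper_width: -0.0002
```

```bash
python3 -c "from h import *
rel()"; python3 z.py 10 top side
```

```text
pos [ 0.4737 -0.1732  0.1227] yaw 131.5 dtool mm [-183.6   90.8    4.4] units [-9.18  4.54  0.22] rot deg [2.4000e-01 5.0000e-02 1.0104e+02] units [4.000e-03 1.000e-03 1.684e+00] F [ 0.   5.2 -0.6] clk 10.95 w -0.0002
r 0.1282 ang -152.1 toolx ang -138.5 in tool 0.1245 0.0303 tilt 0.2 q [ 0.46  0.5  -0.26  2.18  0.26  0.5   2.3 ]
tiltfix deg [ 0.1   0.19 -0.  ] units [ 0.002  0.003 -0.   ]
```

View pics/top10z.png

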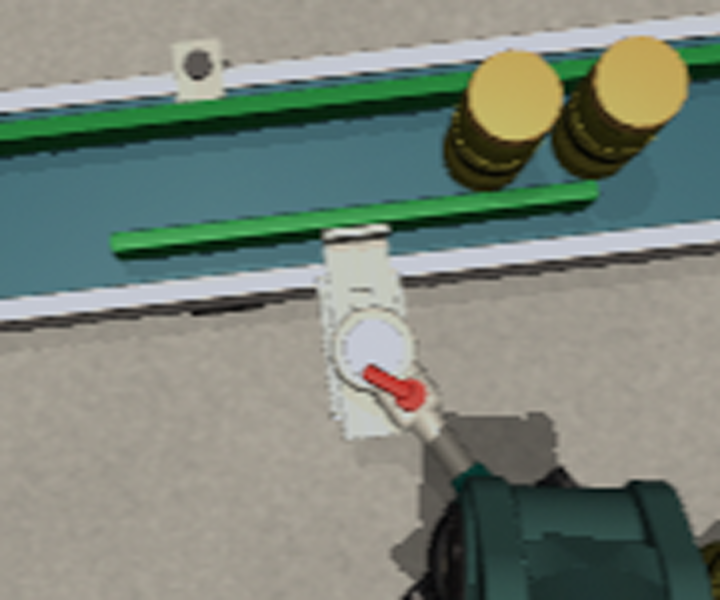

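View pics/side10.png

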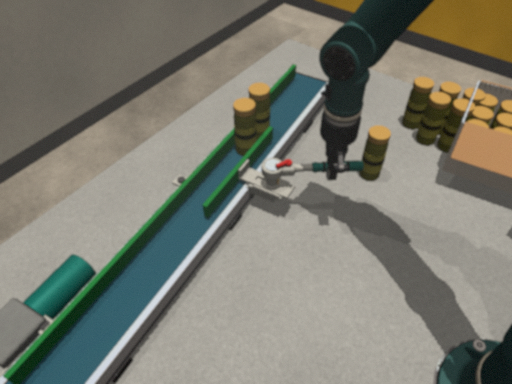

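carry_out --pt "0 0 0 0 0.5 -0.1 -1" --pt "0 0 0 0 0.3 -0.7 -1" --pt "0 0 0 0 0 -1 -1" --pt "0 0 0 0 0 -1 -1" --pt "0 0 0 0 0 -1 -1" --pt "0 0 0 0 0 -1 -1" --pt "0 0 0.1 0 0 0 -1" --pt "0 0 0.1 0 0 0 -1" --pt "0 0 0.1 0 0 0 -1" --pt "0 0 0.1 0 0 0 -1" --pt "0 0 0.1 0 0 0 -1"

```text
clock: 12.15
position: [0.4545, -0.1586, 0.2341]
eef_rot: [-0.078, 0.997, -0.005, 0.002]
wrist_force: [-0.2, -0.2, -0.3]
gripper_width: -0.0001
```

```bash
python3 -c "from h import *
plan([.6905,-.0028,.2],98)
rel()"; python3 z.py 11 side
```

```text
pos [ 0.4545 -0.1586  0.2341] yaw 99.0 dtool mm [-257.3  117.4   33.7] units [-12.87   5.87   1.69] rot deg [-0.6   0.21  0.98] units [-0.01   0.003  0.016] F [-0.2 -0.2 -0.3] clk 12.15 w -0.0001
pos [ 0.4545 -0.1586  0.2341] yaw 99.0 dtool mm [-122.2  159.1  113.8] units [-6.11  7.95  5.69] rot deg [-0.41  0.54 68.48] units [-0.007  0.009  1.141] F [-0.2 -0.2 -0.3] clk 12.15 w -0.0001
r 0.14 ang -161.1 toolx ang -171.0 in tool 0.1379 -0.024 tilt 0.6 q [ 0.4   0.29 -0.2   2.14  0.1   0.72  1.86]
tiltfix deg [-0.61  0.2   0.  ] units [-0.01   0.003  0.   ]
```

View pics/side11.png

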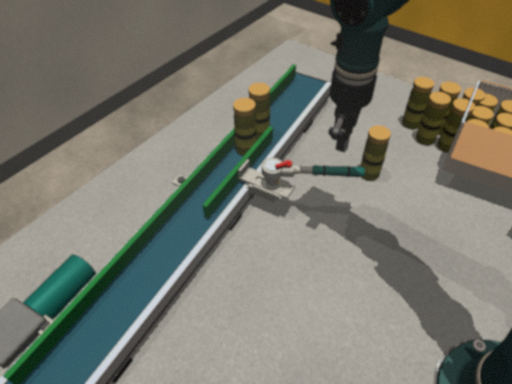

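```bash
python3 -c "
from h import *
e=px2w('side',364,172,.134);print(e,np.degrees(np.arctan2(e[1]+.1133,e[0]-.587))%360)"
```

```text
[ 0.42031948 -0.22793621  0.134     ] 214.51864104422262
```

carry_out --pt "0 0 0.01 -1 0.45 0 -1" --pt "0 0 0 -1 0.45 0 -1" --pt "0 0 0 -1 0.45 0 -1" --pt "0 0 0 -1 0.45 0 -1" --pt "0 0 0 -1 0.45 0 -1" --pt "0 0 0 -1 0.45 0 -1" --pt "0 0 0 -1 0.45 0 -1" --pt "0 0 0 -1 0.45 0 -1" --pt "0 0 0 -1 0.45 0 -1" --pt "0 0 0 -1 0.45 0 -1" --pt "0 0 0 -0.5 0.2 0 -1" --pt "0 0 0 0 0 0 -1"

```text
clock: 13.4
position: [0.6455, -0.0254, 0.2447]
eef_rot: [-0.077, 0.997, -0.009, 0.003]
wrist_force: [0.3, 0.5, 0.5]
gripper_width: -0.0
```

```bash
python3 -c "from h import *
plan([.6905,-.0028,.12],98)
rel()"; python3 z.py 12 top
```

```text
pos [ 0.6455 -0.0254  0.2447] yaw 98.8 dtool mm [-47.3  17.8 124.6] units [-2.36  0.89  6.23] rot deg [-1.09  0.31  0.82] units [-0.018  0.005  0.014] F [0.3 0.5 0.5] clk 13.4 w -0.0
pos [ 0.6455 -0.0254  0.2447] yaw 98.8 dtool mm [ 87.6  58.3 124.1] units [4.38 2.91 6.21] rot deg [-0.78  0.92 68.32] units [-0.013  0.015  1.139] F [0.3 0.5 0.5] clk 13.4 w -0.0
r 0.1056 ang 56.4 toolx ang -171.2 in tool -0.0713 0.0779 tilt 1.1 q [ 0.11  0.48 -0.21  1.78  0.15  0.89  1.55]
tiltfix deg [-1.09  0.3   0.  ] units [-0.018  0.005  0.   ]
```

View pics/top12.png

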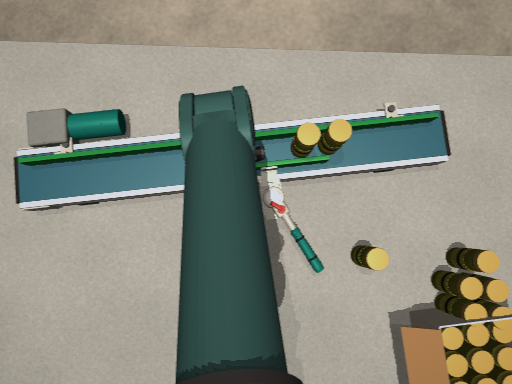

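carry_out --pt "-0.01 0 0.01 -0.8 0.3 0.3 -1" --pt "-0.01 0 0 -0.8 0.3 0.3 -1" --pt "0 0 0 -0.5 0.2 0.4 -1" --pt "0 0 0 0 0 0.8 -1" --pt "0 0 0 0 0 0.8 -1" --pt "0 0 0 0 0 0.6 -1" --pt "0 0 0 0 0 0 -1"

```text
clock: 14.15
position: [0.6834, -0.0059, 0.1733]
eef_rot: [-0.069, 0.998, 0.001, -0.001]
wrist_force: [0.1, -0.8, -0.4]
gripper_width: 0.0004
```

```bash
python3 -c "from h import *
plan([.6905,-.0028,.09],98)
print(w2px('side',state()['position']))"; python3 z.py 13 side
```

```text
pos [ 0.6834 -0.0059  0.1733] yaw 98.0 dtool mm [-7.6  1.9 83.3] units [-0.38  0.1   4.16] rot deg [ 0.11 -0.12 -0.05] units [ 0.002 -0.002 -0.001] F [ 0.1 -0.8 -0.4] clk 14.15 w 0.0004
[206.19864164 165.05671849]
```

View pics/side13z.png

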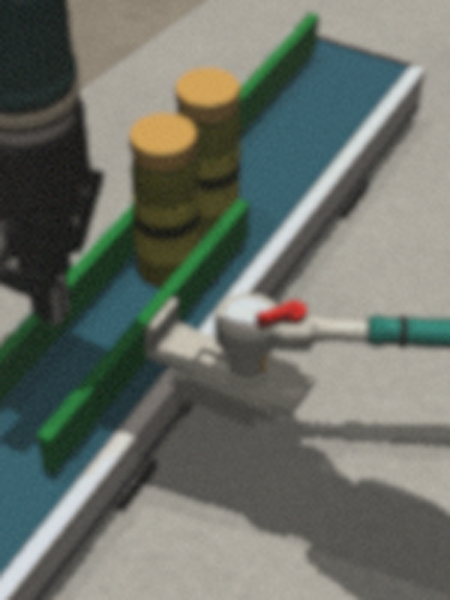

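```bash
cat > rail.py <<'E'
from h import *
import sys
bx=np.array([.9902,.1397]);by=np.array([-.1397,.9902])
def rail(n,k):
    im=np.load(f'pics/{n}{k}.npz')['im']; hsv=cv2.cvtColor(im,cv2.COLOR_RGB2HSV)
    H,S,V=[hsv[...,i].astype(int) for i in range(3)]
    g=(H>55)&(H<75)&(S>150); v,u=np.nonzero(g)
    P=np.array([px2w(n,a,b,.112)[:2] for a,b in zip(u,v)])-np.array([.587,-.1133])
    X=P@bx;Y=P@by
    for lo,hi in((-140,-100),(-90,-50),(-40,0),(20,60),(70,90),(100,140)):
        m=(Y>lo/1e3)&(Y<hi/1e3)&(X<.125)&(X>.02)
        if m.sum()>5: print(n,k,lo,hi,np.percentile(X[m],[3,50,97]).round(4))
for a in sys.argv[1:]: rail(*a.split(':'))
E
python3 rail.py top:0 top:10 side:0 side:13
```

```text
Traceback (most recent call last):
  File "rail.py", line 13, in <module>
    for a in sys.argv[1:]: rail(*a.split(':'))
                           ~~~~^^^^^^^^^^^^^^^
  File "rail.py", line 8, in rail
    P=np.array([px2w(n,a,b,.112)[:2] for a,b in zip(u,v)])-np.array([.587,-.1133])
                ~~~~^^^^^^^^^^^^
  File "h.py", line 8, in px2w
    c,Rm,t,f=cam(n); d=Rm.T@np.array([(u-c['cx'])/f,(v-c['cy'])/f,1]); o=-Rm.T@t
             ~~~^^^
  File "h.py", line 5, in cam
    c=camera_info(n); Rm=cv2.Rodrigues(np.array(c['rvec'],float))[0]; t=np.array(c['tvec'],float).ravel()
ValueError: time passes only in moves, steps and waits
```

```bash
sed -i 's/^def cam(n)/import functools\n@functools.lru_cache(None)\ndef cam(n)/' h.py; python3 rail.py top:0 top:10 side:0 side:13; python3 -c "
from h import *
print(state()['clock'])"
```

```text
top 0 -140 -100 [0.072  0.0804 0.0875]
top 0 -90 -50 [0.0716 0.0779 0.0873]
top 0 -40 0 [0.0719 0.0829 0.0871]
top 0 20 60 [0.0715 0.0771 0.0873]
top 0 70 90 [0.0715 0.0767 0.087 ]
top 0 100 140 [0.0715 0.0761 0.0872]
top 10 -140 -100 [0.0752 0.0845 0.091 ]
top 10 -90 -50 [0.0752 0.0816 0.0911]
top 10 -40 0 [0.0757 0.0863 0.091 ]
top 10 20 60 [0.0751 0.0807 0.0909]
top 10 70 90 [0.0753 0.0802 0.0908]
top 10 100 140 [0.075  0.0793 0.0908]
side 0 -140 -100 [0.0771 0.081  0.085 ]
side 0 -90 -50 [0.0773 0.0811 0.085 ]
side 0 -40 0 [0.0765 0.0821 0.0852]
side 0 20 60 [0.0758 0.081  0.0855]
side 0 70 90 [0.0761 0.0807 0.086 ]
side 0 100 140 [0.0752 0.0809 0.0862]
side 13 -140 -100 [0.0801 0.0838 0.0881]
side 13 -90 -50 [0.0799 0.0841 0.0885]
side 13 -40 0 [0.0789 0.0853 0.0893]
side 13 20 60 [0.0771 0.0833 0.0872]
side 13 100 140 [0.0784 0.0845 0.0909]
14.2
```

carry_out --pt "0 0 0 -0.4 0.1 0.5 -1" --pt "0 0 0 0 0 0.8 -1" --pt "0 0 0 0 0 0.8 -1" --pt "0 0 0 0 0 0.8 -1" --pt "0 0 0 0 0 0.7 -1" --pt "0 0 0 0 0 0 -1"

```text
clock: 14.8
position: [0.6926, -0.0028, 0.0965]
eef_rot: [-0.069, 0.998, 0.001, 0.0]
wrist_force: [0.1, -0.8, 0.2]
gripper_width: -0.0
```

```bash
python3 -c "from h import *
plan([.6905,-.0028,.09],98)"; python3 z.py 14 side
```

```text
pos [ 0.6926 -0.0028  0.0965] yaw 97.9 dtool mm [2.  0.2 6.5] units [0.1  0.01 0.33] rot deg [ 0.08  0.02 -0.08] units [ 0.001  0.    -0.001] F [ 0.1 -0.8  0.2] clk 14.8 w -0.0
```

View pics/side14z.png

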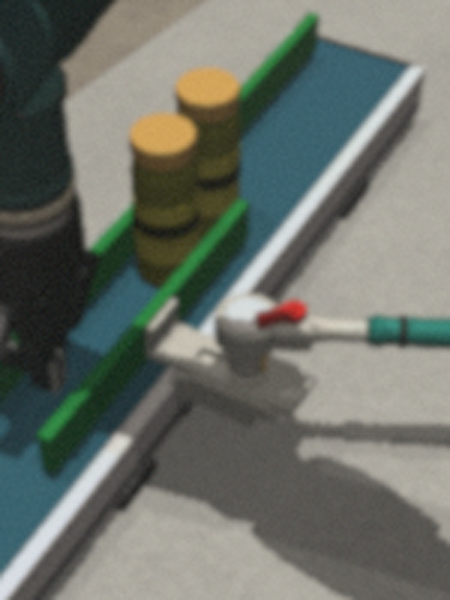

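carry_out --pt "0 0 0 0 0 0.25 -1" --pt "0 0 0 0.35 0 0 -1" --pt "0 0 0 0.35 0 0 -1" --pt "0 0 0 0.35 0 0 -1" --pt "0 0 0 0.35 0 0 -1" --pt "0 0 0 0.35 0 0 -1"

```text
clock: 15.45
position: [0.6623, -0.0068, 0.0951]
eef_rot: [-0.069, 0.998, 0.001, 0.008]
wrist_force: [2.3, 0.6, -2.2]
gripper_width: -0.0001
```

```bash
python3 -c "from h import *
plan([.6905,-.0028,.09],98)"; python3 z.py 15 side; python3 rail.py side:15
```

```text
pos [ 0.6623 -0.0068  0.0951] yaw 97.9 dtool mm [-28.3   0.1   5.6] units [-1.42  0.    0.28] rot deg [ 0.08  0.95 -0.06] units [ 0.001  0.016 -0.001] F [ 2.3  0.6 -2.2] clk 15.45 w -0.0001
side 15 -140 -100 [0.066  0.0699 0.0745]
side 15 -90 -50 [0.0645 0.0693 0.0745]
side 15 -40 0 [0.0649 0.071  0.075 ]
side 15 20 60 [0.0658 0.0697 0.0731]
side 15 100 140 [0.0631 0.0697 0.0755]
```

View pics/side15z.png

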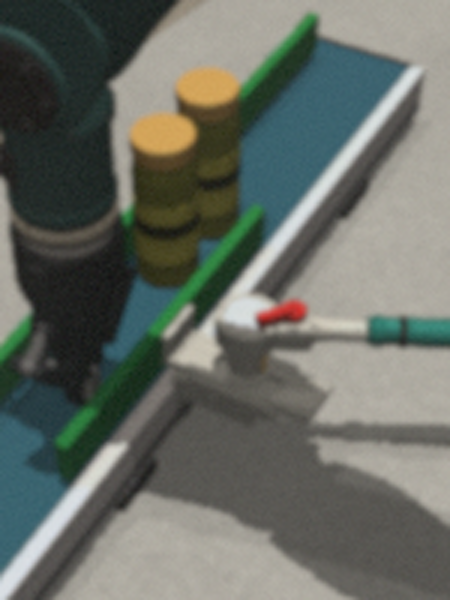

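carry_out --pt "0 0.01 0 0.35 0 0.1 -1" --pt "0 0 0 0.35 0 0.05 -1" --pt "0 0 0 0.3 0 0.05 -1"

```text
clock: 15.8
position: [0.6463, -0.0092, 0.0942]
eef_rot: [-0.069, 0.998, 0.001, 0.009]
wrist_force: [10.7, 1.1, -3.2]
gripper_width: 0.0002
```

```bash
python3 -c "from h import *
plan([.6905,-.0028,.09],98)"
```

```text
pos [ 0.6463 -0.0092  0.0942] yaw 97.9 dtool mm [-44.6   0.2   5. ] units [-2.23  0.01  0.25] rot deg [ 0.05  1.01 -0.06] units [ 0.001  0.017 -0.001] F [10.7  1.1 -3.2] clk 15.8 w 0.0002
```

carry_out --pt "0 0 0 0.3 0 0 -1" --pt "0 0 0 0.25 0 0 -1"

```text
clock: 16.0
position: [0.6466, -0.009, 0.0953]
eef_rot: [-0.07, 0.997, 0.002, 0.022]
wrist_force: [11.5, 1.5, -7.9]
gripper_width: 0.0003
```

```bash
python3 -c "from h import *
plan([.6905,-.0028,.09],98)"; python3 z.py 16 side; python3 rail.py side:16
```

```text
pos [ 0.6466 -0.009   0.0953] yaw 98.0 dtool mm [-44.    0.    7.3] units [-2.2   0.    0.36] rot deg [0.1  2.56 0.  ] units [0.002 0.043 0.   ] F [11.5  1.5 -7.9] clk 16.0 w 0.0003
side 16 -140 -100 [0.0483 0.0535 0.0586]
side 16 -90 -50 [0.0482 0.0537 0.0589]
side 16 -40 0 [0.0491 0.055  0.059 ]
side 16 20 60 [0.0456 0.0533 0.0576]
side 16 70 90 [0.0453 0.0546 0.0576]
side 16 100 140 [0.0406 0.0534 0.0591]
```

carry_out --pt "0 -0.02 0 0.6 0 0.1 -1" --pt "0 0 0 -0.3 0 0 -1" --pt "0 0 0 -0.7 0 0 -1" --pt "0 0 0 -0.6 0 -0.5 -1" --pt "0 0 0 0 0 -1 -1" --pt "0 0 0 0 0 -1 -1" --pt "0 0 0 0 0 -1 -1" --pt "0 0 0 0 0 -1 -1" --pt "0 0 0 0 0 -1 -1" --pt "0 0 0 0 0 -1 -1" --pt "0 0 0 0 0 0 -1"

```text
clock: 17.15
position: [0.6434, -0.0103, 0.2206]
eef_rot: [-0.069, 0.997, 0.002, 0.016]
wrist_force: [0.2, -0.2, -0.8]
gripper_width: -0.0001
```

```bash
python3 -c "from h import *
plan([.6905,-.0028,.09],98)"; python3 z.py 17 side top; python3 rail.py side:17
```

```text
pos [ 0.6434 -0.0103  0.2206] yaw 97.9 dtool mm [-43.5   0.6 132. ] units [-2.17  0.03  6.6 ] rot deg [ 0.15  1.85 -0.06] units [ 0.002  0.031 -0.001] F [ 0.2 -0.2 -0.8] clk 17.15 w -0.0001
side 17 -140 -100 [0.0497 0.054  0.0587]
side 17 -90 -50 [0.048  0.0537 0.059 ]
side 17 -40 0 [0.0491 0.055  0.0592]
side 17 20 60 [0.0469 0.0526 0.0563]
side 17 70 90 [0.0504 0.0546 0.0571]
side 17 100 140 [0.0467 0.0537 0.0599]
```

View pics/side17.png

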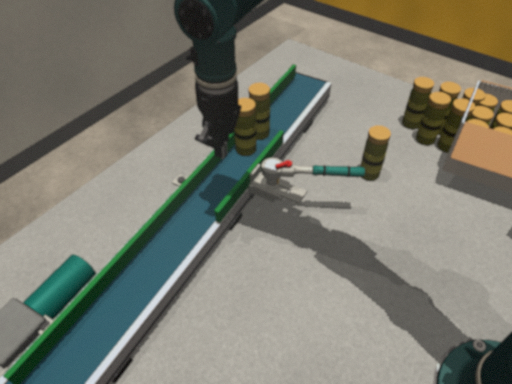

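carry_out --pt "0 0.015 0 0 1 -0.3 -1" --pt "0 0.015 0 0 1 -0.3 -1" --pt "0 0 0 0 1 0 -1" --pt "0 0 0 0 1 0 -1" --pt "0 0 0 0 1 0 -1" --pt "0 0 0 0 1 0 -1" --pt "0 0 0 0 1 0 -1" --pt "0 0 0 0 1 0 -1" --pt "0 0 0 0 1 0 -1" --pt "0 0 0 0 0.5 0 -1" --pt "0 0 0 0 0 0 -1" --pt "0 0 0 0 0 0 -1"

```text
clock: 18.45
position: [0.5942, 0.1756, 0.2064]
eef_rot: [-0.067, 0.997, -0.005, -0.03]
wrist_force: [-0.3, -1.1, 0.5]
gripper_width: 0.0002
```

```bash
python3 z.py 18 side top; python3 rail.py side:18 top:18; python3 -c "
from h import *
print(px2w('top',376,258,.145)); plan([.6,.2,.2],98)
for n in('top','side'):
    im=np.load(f'pics/{n}18.npz')['im']; hsv=cv2.cvtColor(im,cv2.COLOR_RGB2HSV)
    H,S,V=[hsv[...,i].astype(int) for i in range(3)]
    m=((H<8)|(H>172))&(S>150)&(V>100); v,u=np.nonzero(m)
    P=np.array([px2w(n,a,b,.157)[:2] for a,b in zip(u,v)]); c=P.mean(0); w,E=np.linalg.eigh(np.cov((P-c).T)); print(n,len(u),c,np.degrees(np.arctan2(E[1,1],E[0,1]))%180)
    d=abs(np.load(f'pics/{n}0.npz')['im'].astype(int)-im).sum(-1)
"
```

```text
side 18 -140 -100 [0.0499 0.0537 0.0579]
side 18 -90 -50 [0.0489 0.0539 0.0582]
side 18 -40 0 [0.0499 0.055  0.0584]
side 18 20 60 [0.0496 0.0541 0.0588]
side 18 70 90 [0.0484 0.0536 0.0585]
side 18 100 140 [0.0476 0.0533 0.0586]
top 18 -140 -100 [0.0458 0.0546 0.06  ]
top 18 -90 -50 [0.0456 0.0505 0.06  ]
top 18 -40 0 [0.0463 0.0567 0.0599]
top 18 20 60 [0.046  0.0496 0.06  ]
top 18 70 90 [0.046  0.0492 0.0599]
top 18 100 140 [0.0455 0.0485 0.0601]
[ 0.45393043 -0.35214534  0.145     ]
pos [0.5946 0.1752 0.2067] yaw 97.7 dtool mm [-9.  23.9  6. ] units [-0.45  1.2   0.3 ] rot deg [-0.32 -3.48 -0.34] units [-0.005 -0.058 -0.006] F [0.2 0.2 0.3] clk 18.55 w 0.0003
top 75 [ 0.56398775 -0.12389517] 58.65620735756401
side 55 [ 0.561846   -0.12305753] 59.51940509525223
```

View pics/top18.png

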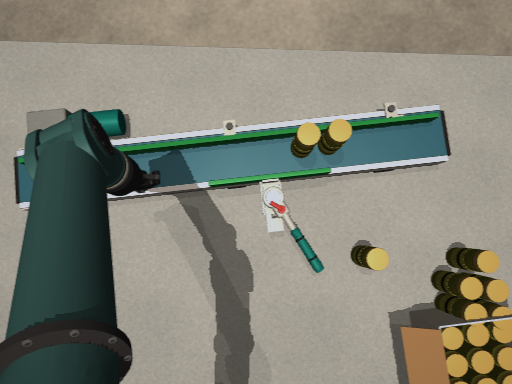

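View pics/top18z.png

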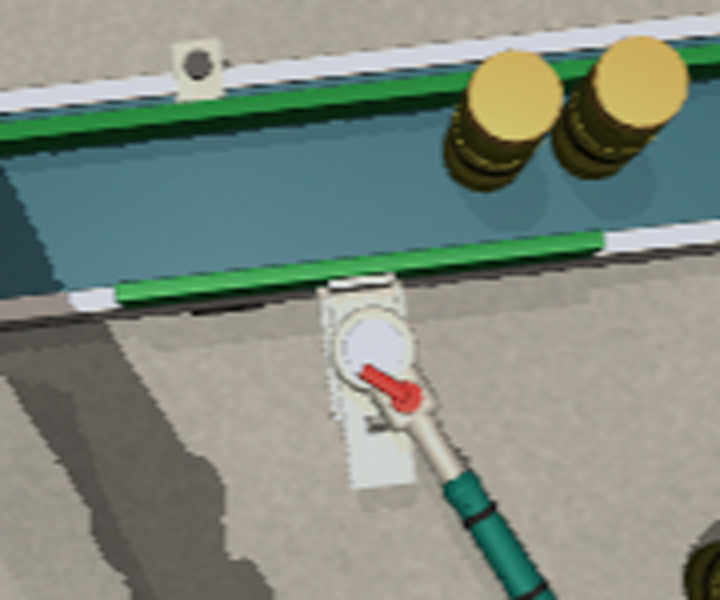

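```bash
python3 -c "
from h import *
s=state(); print(s['joint_vel'].round(3)); print(close_job())"
```

```text
[ 0.008 -0.007  0.003 -0.008 -0.001 -0.004 -0.003]
the job is handed in; nothing more can be done
None
```

The lane is open and the job is handed in, at about 18.6 s of the 54 s allowed. The steps were done in the order you asked:

- **Lever:** I pushed it from tighten to loosen with the closed fingers until it stopped. In the last pictures it stands at about +0.43 rad.
- **Nut:** I swung the handle about 94° anticlockwise in one stroke. With up to 20° of idle travel, the nut should have turned at least 74° (1.29 rad, against 1.05 needed). I worked this out from the handle and did not read the nut itself, but the rail slid freely afterwards.
- **Rail:** I pushed it out from the lane side until it blocked at about 11 N, well above its 3 to 5 N sliding force. Its lane-side edge now measures 60 mm from the stud, which is where the end of the slot should put it.

In the last pictures all three jars stand where they were. The ratchet is on the nut with its handle at about 215° in the world frame. The arm is clear of everything, with wrist force near zero.

While the nut was being loosened, the rail crept about 3.5 mm towards the jars before I pushed it out. It did not disturb them. The highest wrist force I read was about 14 N, while pushing the rail against its stop.

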